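# Shut the die slide and close the hand press on the terminal plate

### The arm

A 7-joint arm with a two-finger parallel gripper is mounted at the origin on the work surface. World frame = base frame: x ahead of the robot, y to its left, z up, the work surface at z = 0. Lengths are in m, angles in rad, forces in N, time in s.
With the tool pointing down it reaches from about 0.35 to 0.9 m from the base axis. Payload 19.9 kg.
Tool frame: the origin (TCP) lies between the finger pads; the fingertips stand 19 mm ahead of it and the grasp point (between the pads) is the TCP; z points along the fingers, y is the line along which they close (so a half turn about z gives the same grasp; the last joint's range is limited). The gripper opens to 94 mm and grips with 3 to 60 N. Pads are 16 mm wide; open, the fingers measure 119 mm over their backs; the gripper's body (75 mm by 177 mm) begins 78 mm behind the grasp point.
Start: joints at [1.278, 0.417, -0.01, 1.614, 0.005, 1.111, -0.053], TCP at [0.155, -0.605, 0.224] pointing down, gripper open.
Joint ranges: [-2.81, 2.81], [-0.39, 2.02], [-1.27, 1.25], [0.06, 2.57], [-1.19, 4.33], [0.19, 2], [-2.82, 2.82]. Speed limits (rad/s): [1.89, 1.89, 2.39, 2.39, 3.01, 3.01, 3.01].

### API

Orientations are given as a 3x3 rotation matrix whose columns are the frame's x, y, z axes.
In Python, from rig import robot gives the robot as it stands. Calls block until the motion is done:
- robot.move_ptp(position, orientation): joint-space move of the TCP to a pose.
- robot.move_linear(position, velocity=0.15, frame=None, threshold=None): straight line of the TCP; frame=None keeps the orientation; velocity is the mean speed in m/s. With threshold (N) it stops when the force on the tool has changed by that much, and returns True; else False.
- robot.goto_joints(angles): joint-space move.
- robot.gripper_to(opening): finger opening in m; the grip force is fixed at half the most; returns when the fingers have stopped.
- robot.pause(seconds).
- robot.ik(position, orientation): joint angles nearest the present ones, or None.
- robot.get_state(): the state.
- robot.grab_frame(name): name is "scene" or "top"; returns the picture (384x512x3 uint8, red, green, blue); there is no depth.
- robot.camera_info(name): a dict with "fx", "fy", "cx", "cy" (pixels), "dist" ([k1, k2, p1, p2, k3] as OpenCV has them; the pictures are not rectified), "rvec" (rotation vector, rad) and "tvec" (3), from world to camera coordinates, as OpenCV has them. Camera axes: x right, y down, z forward; pixel columns grow to the right and rows downward; lengths in m; the calibration is good to about 2 mm. A picture is of the moment at which its call begins. camera_info takes no time and is no camera call.
A pose or a line that the arm cannot do raises robot.PlanningError and nothing moves.
- robot.sign_off(): hands the job in; it is judged then, once.
The state is a dict: "time": time; "qpos": joint angles; "joint_vel": joint speeds; "effort": joint torques, N m; "ee_pos": TCP position; "tool_rot": TCP orientation; "force": force on the tool from outside, world axes, zero at the start; "moment": the same for the moment, N m; "opening": finger opening in m; "grasp_force": force on a finger pad.
Only numpy, scipy, OpenCV 4.12 (cv2) and the standard library are available. Lean on these libraries where they do the work, as an engineer would, in place of code of your own. Each camera call takes 0.05 s, during which the arm holds its last target. There are 200 camera calls.

### The job

Close the hand press on the battery terminal plate lying in its slide: first push the press's die slide all the way in under the ram with the fingertips, then push the lever down by its crossbar until the ram presses firmly on the plate. Leave the lever down, and let the hand go clear. The plate must stay lying in its nest, and everything else on the counter stays where it is.

Things in the scene. Friction and masses are not known exactly. Their poses are not given: they have to be found in the camera images.
- press: Green cast hand press bolted to the counter, 285 mm long (x from -155 to +130), 130 mm wide, 250 mm tall. Origin on the counter straight under the ram; its +x points from the slide's open end to the rear column, its +y to the side away from the lever, z up. The head (x from -40 to +130, y within +-45, z 160 to 250 mm) overhangs the slide; the low guide bed in front of it is 110 mm wide and 36 mm high and begins at x = -155 mm
- slide_face (a point): Centre of the flat front face of the steel die slide, the face that is pushed (76 mm wide, 42 mm high, spanning 22 to 64 mm over the counter; the upright end plate is 15 mm thick). The face looks to the press's -x and lies at press x = -140 mm when the slide is fully home against its stop, and starts 40 to 85 mm farther out. The slide runs in guides along the press's x only, drags with about 2.5 N and stays where it is left
- nest (a point): Centre of the floor of the shallow nest in the slide, 36 mm over the counter, with a 4 mm high rim; at press x = 0 (right under the ram) when the slide is home
- plate: Loose nickel battery terminal plate lying in the nest with 1.5 mm play, 40 x 30 x 4 mm with a round contact boss 14 mm across and 3 mm high on top; 40 g. Origin at the centre of its underside
- lever (a joint): Lever angle, rad: 0 = up (arm 35 degrees above level, pointing to the press's -x), growing as it is pushed down; the ram meets the plate at about 0.90, and the lever's own stop is at 1.0. Stiff hinge: needs about 3 to 6 N down at the crossbar to move, much more once the ram is on the plate, and stays where it is left. The ram drops 44 mm per rad of lever
- crossbar (a point): Centre of the lever's round steel crossbar: 16 mm thick, 48 mm long, level and along the press's y, 180 mm from the lever's hinge. Push on its top from above
- lever_hinge (a point): Centre of the lever's hinge, 200 mm over the counter at press (20, -125) mm; its axis is the press's y. The lever arm is 14 mm thick
- ram: Steel ram that the lever drives straight down out of the head, with a round nose 18 mm across. Origin at the centre of the nose's lower face, 83 mm over the counter when the lever is at 0
- calculator: Yellow plastic pocket calculator, 145 x 82 x 34 mm, lying flat; origin at the centre of its underside. Leave alone
- coaster: Brown ceramic tile coaster, 100 x 100 x 8 mm; origin at the centre of its underside. Leave alone
- spare_plate: Second, equal terminal plate, lying on the coaster; origin at the centre of its underside. Leave alone
- punch: Brass punch with a squared wooden handle lying beside the slide, 132 mm long, 22 mm thick, along its own x. Leave alone
- cell: Grey battery cell standing on end, 26 mm across, 49 mm tall; origin at the centre of its underside. Leave alone
- screwdriver: Screwdriver, 160 mm long, lying flat along its own x. Leave alone

How it is judged:
By the outcome, as a careful person would: the job done as asked, in the order asked, and still so for the second after the job is handed in, with the robot touching nothing.
It also fails if it takes over 54 s, if anything falls off the work surface, if the arm or the gripper's body presses on something with over 40 N, if the wrist force passes 120 N, or if a joint passes its speed limit or range.

## Working session

There is one attempt and no reset: what is moved stays moved. The work goes in short steps, each a Python script; the robot and the scene stay as the last script left them, time stands still between calls to the robot, and variables do not carry over. Pictures are saved under pics/ and viewed, at most 10 in all, crops included, and the job is handed in when it is done.

```bash
mkdir -p pics; ls; python3 - <<'E'
from rig import robot
import cv2
for n in("scene","top"):
    f=robot.grab_frame(n); cv2.imwrite(f"pics/{n}0.png",cv2.resize(f[:,:,::-1],(800,600),interpolation=cv2.INTER_CUBIC)); cv2.imwrite(f"{n}_raw.png",f[:,:,::-1])
    print(robot.camera_info(n))
print(robot.get_state())
E
```

```text
pics
{'fx': 382.31065461431916, 'fy': 382.31065461431916, 'cx': 251.16687209133383, 'cy': 191.56721976697077, 'dist': array([-0.05322438,  0.        ,  0.        ,  0.        ,  0.        ]), 'rvec': array([ 0.35436098, -2.84149485,  1.01975879]), 'tvec': array([0.59020839, 0.18160255, 0.95860135])}
{'fx': 364.1123186921638, 'fy': 364.1123186921638, 'cx': 257.81160534560877, 'cy': 200.50239327674743, 'dist': array([-0.05823111,  0.        ,  0.        ,  0.        ,  0.        ]), 'rvec': array([ 2.11809918, -2.12777795,  0.16707819]), 'tvec': array([0.06105783, 0.61164931, 0.89259126])}
{'time': 0.1, 'qpos': array([ 1.27848958,  0.41789818, -0.01028034,  1.61406756,  0.00470329,
        1.11070058, -0.05300344]), 'joint_vel': array([ 3.15738549e-04, -1.03138167e-03, -3.17751691e-05, -1.55447030e-03,
       -1.12992841e-03,  5.27145149e-04,  4.85484655e-04]), 'effort': array([ 3.33259602e-03, -8.52571607e+01,  6.40666410e-01, -4.26693749e+01,
       -4.87779058e-02,  1.63866521e-02,  3.13353439e-05]), 'ee_pos': array([ 0.1550202, -0.6051641,  0.2239175]), 'tool_rot': array([[ 9.68716195e-01,  2.48170930e-01, -3.52082004e-04],
       [ 2.48171161e-01, -9.68715694e-01,  9.89752833e-04],
       [-9.54394819e-05, -1.04616620e-03, -9.99999448e-01]]), 'force': array([ 0.22196531,  0.34579577, -0.62654497]), 'moment': array([-0.06704759, -0.01280896,  0.02149666]), 'grasp_force': 0.0, 'opening': 0.09403321492288734}
```

View pics/scene0.png

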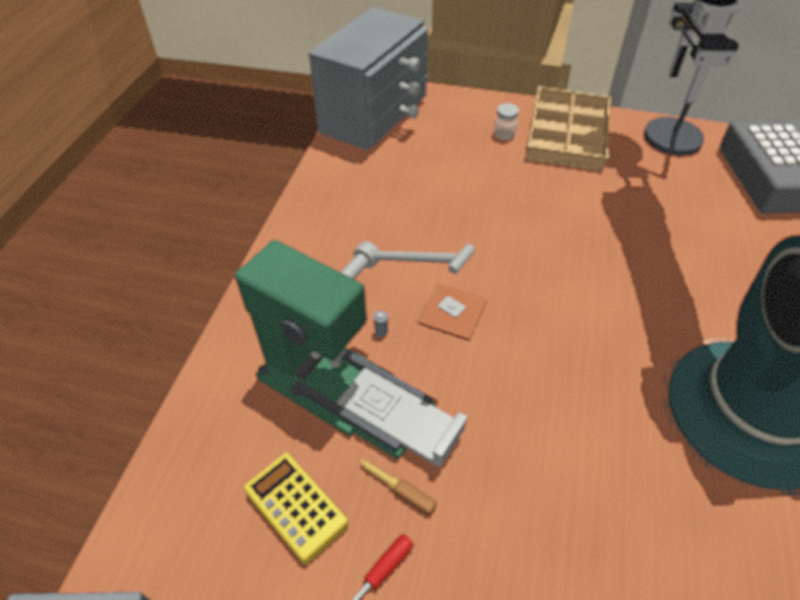

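View pics/top0.png

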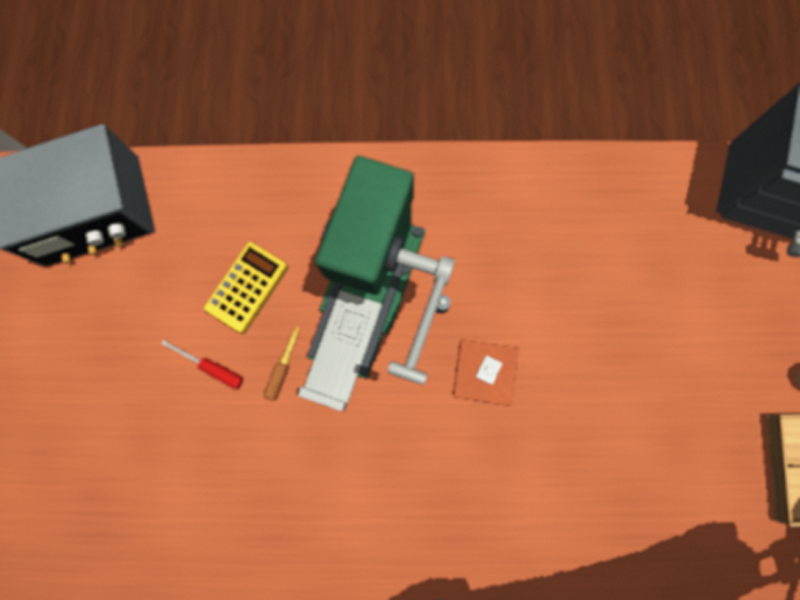

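The scene view shows the green press with its slide out (end plate near (450,438)) and the lever up, with the crossbar at (462,258). The top view has the end plate at about (300,393)–(345,407) and the crossbar at (390,370)–(426,379). I'll zoom in for exact corners.

```bash
cat > h.py <<'E'
import numpy as np, cv2
from rig import robot
def ray(n,uv):
    c=robot.camera_info(n); K=np.array([[c['fx'],0,c['cx']],[0,c['fy'],c['cy']],[0,0,1.]])
    R=cv2.Rodrigues(c['rvec'])[0]
    p=cv2.undistortPoints(np.array([[uv]],float),K,c['dist'])[0,0]
    return -R.T@c['tvec'], R.T@np.array([p[0],p[1],1.])
def onplane(n,uv,z):
    o,d=ray(n,uv); return o+d*(z-o[2])/d[2]
def two(uvs,uvt):
    o1,d1=ray("scene",uvs);o2,d2=ray("top",uvt)
    s=np.linalg.lstsq(np.c_[d1,-d2],o2-o1,rcond=None)[0]
    a,b=o1+s[0]*d1,o2+s[1]*d2
    return (a+b)/2,np.linalg.norm(a-b)
def proj(n,P):
    c=robot.camera_info(n); K=np.array([[c['fx'],0,c['cx']],[0,c['fy'],c['cy']],[0,0,1.]])
    return cv2.projectPoints(np.array(P,float).reshape(-1,3),c['rvec'],c['tvec'],K,c['dist'])[0][:,0]
E
python3 - <<'E'
import cv2,numpy as np
s=cv2.imread('scene_raw.png');t=cv2.imread('top_raw.png')
# 5x crops: top cols 185-285 rows 145-265 ; scene cols 210-310 rows 150-300
a=cv2.resize(t[95:265,180:300],None,fx=3.5,fy=3.5,interpolation=cv2.INTER_CUBIC)
b=cv2.resize(s[150:300,205:310],(int(105*3.5),int(150*3.5)),interpolation=cv2.INTER_CUBIC)
H=max(a.shape[0],b.shape[0]);o=np.zeros((H,a.shape[1]+b.shape[1]+5,3),np.uint8)
o[:a.shape[0],:a.shape[1]]=a;o[:b.shape[0],a.shape[1]+5:]=b
cv2.imwrite('pics/crop.png',o);print(o.shape)
E
```

```text
(595, 792, 3)
```

View pics/crop.png

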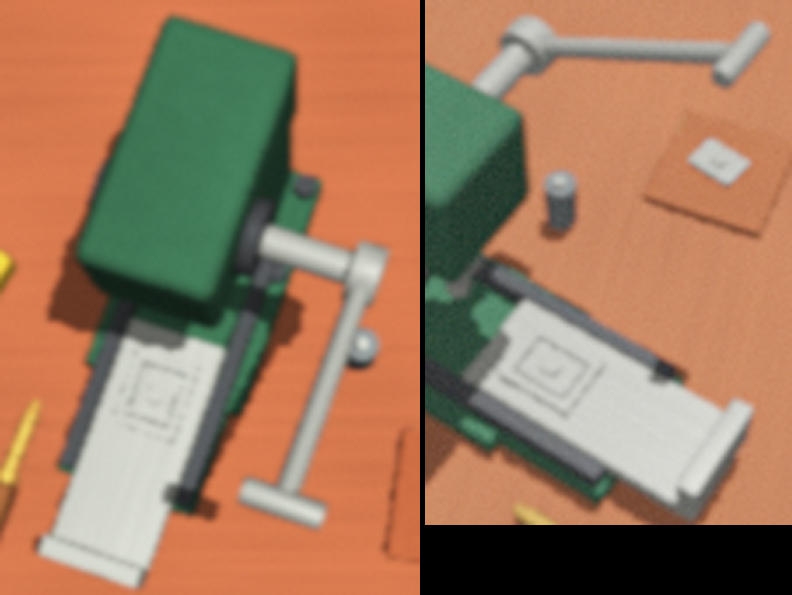

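```bash
python3 - <<'E'
from h import *
np.set_printoptions(precision=4,suppress=True)
T=lambda x,y:(180+(x+.5)/3.5-.5,95+(y+.5)/3.5-.5)
S=lambda x,y:(205+(x-425+.5)/3.5-.5,150+(y+.5)/3.5-.5)
print("cams",ray("scene",(0,0))[0],ray("top",(0,0))[0])
hd=[onplane("top",T(*p),.25) for p in((172,15),(297,57),(210,303),(80,257))]
print("head",np.array(hd),[np.linalg.norm(hd[i]-hd[i-1]) for i in range(4)])
print("crossbar",two(S(741,54),T(284,503)))
print("bar ends",two(S(760,32),T(247,488)),two(S(724,78),T(322,517)))
print("hinge",two(S(530,46),T(367,268)))
print("face top corners T",onplane("top",T(38,546),.064),onplane("top",T(141,584),.064))
print("S",onplane("scene",S(751,408),.064),onplane("scene",S(697,496),.064))
print("nest S,T",onplane("scene",S(550,365),.041),onplane("top",T(155,392),.041))
print("spare",onplane("top",T(394,530),.008))
a=hd[0]+hd[1]-hd[2]-hd[3]; print("yaw head",np.arctan2(a[1],a[0]))
E
```

```text
cams [0.4385 0.6009 0.8643] [0.4483 0.0429 0.9858]
head [[0.8018 0.1174 0.25  ]
 [0.7731 0.04   0.25  ]
 [0.6183 0.0926 0.25  ]
 [0.6471 0.1707 0.25  ]] [np.float64(0.163636778065511), np.float64(0.08253785736321846), np.float64(0.1634499105933432), np.float64(0.0832173259815926)]
crossbar (array([0.4977, 0.049 , 0.2857]), np.float64(0.0005978609958032979))
bar ends (array([0.4945, 0.0676, 0.3261]), np.float64(0.015784236436172803)) (array([0.501 , 0.0277, 0.2392]), np.float64(0.017012085496308824))
hinge (array([ 0.6497, -0.0035,  0.203 ]), np.float64(0.0029330232488167978))
face top corners T [0.4826 0.2285 0.064 ] [0.4554 0.1536 0.064 ]
S [0.4553 0.1567 0.064 ] [0.4775 0.2273 0.064 ]
nest S,T [0.5992 0.1446 0.041 ] [0.5983 0.1477 0.041 ]
spare [ 0.496  -0.0324  0.008 ]
yaw head -0.32942410801527655
```

Measurements agree with the given sizes: lever length is 181 mm, nest to face 139 mm and yaw about −0.33. The press origin is at about (0.669, 0.1205), and the slide is about 75 mm out. Now push the slide.

```bash
cat >> h.py <<'E'
yaw=-0.332; O=np.array([0.669,0.1205])
px=np.array([np.cos(yaw),np.sin(yaw)]); py=np.array([-px[1],px[0]])
R=np.array([[px[0],-py[0],0],[px[1],-py[1],0],[0,0,-1.]])
def W(x,y,z): return np.r_[O+x*px+y*py,z]
def P(w): d=np.asarray(w)[:2]-O; return np.r_[d@px,d@py,w[2]]
def st(m=""):
    s=robot.get_state(); print(m,round(s['time'],2),P(s['ee_pos']).round(4),s['force'].round(1)); return s
E
python3 - <<'E'
from h import *
robot.gripper_to(0.0)
robot.move_linear([0.12,-0.47,0.42],0.25)
robot.move_ptp(W(-.275,.008,.40),R); st("above")
robot.move_linear(W(-.265,.008,.062),0.25); st("down")
print(robot.move_linear(W(-.165,.008,.062),0.06,threshold=25)); st("push")
print(robot.move_linear(W(-.132,.008,.062),0.03,threshold=12)); st("end")
for n in("scene","top"): cv2.imwrite(f"{n}1.png",robot.grab_frame(n)[:,:,::-1])
s=cv2.imread('scene1.png');t=cv2.imread('top1.png')
cv2.imwrite('pics/p1.png',np.hstack([cv2.resize(i,(400,500),interpolation=cv2.INTER_CUBIC) for i in(s[130:310,160:304],t[90:270,180:324])]))
E
```

```text
above 5.27 [-0.2745  0.0076  0.3999] [0.1 0.5 0.1]
down 6.77 [-0.2648  0.0083  0.0627] [ 0.  -0.2 -0.9]
False
push 8.58 [-0.165   0.0082  0.0621] [-0.5 -0.2 -0.4]
True
end 9.25 [-0.1482  0.008   0.0616] [-0.5  0.4  0.8]
```

View pics/p1.png

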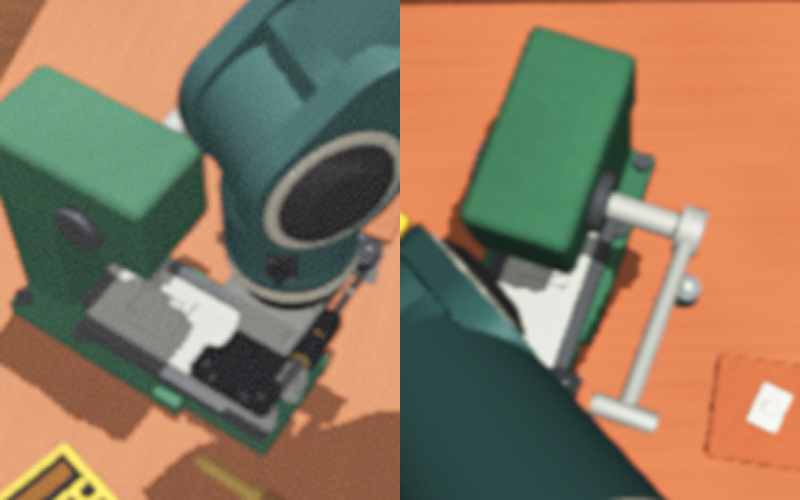

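The slide stopped at TCP x = −148.2 mm, where the home stop was predicted (−148). The picture shows the end plate at the bed's end. I'll press once more to confirm, then back off and look.

```bash
python3 - <<'E'
from h import *
print(robot.move_linear(W(-.130,.008,.062),0.03,threshold=15)); st("end2")
robot.move_linear(W(-.20,.008,.064),0.15)
robot.move_linear(W(-.25,.008,.37),0.3); st("up")
robot.move_ptp(W(-.36,-.125,.38),R); st("side")
for n in("scene","top"): cv2.imwrite(f"{n}2.png",robot.grab_frame(n)[:,:,::-1])
s=cv2.imread('scene2.png');t=cv2.imread('top2.png')
cv2.imwrite('pics/p2.png',np.hstack([cv2.resize(i,(400,500),interpolation=cv2.INTER_CUBIC) for i in(s[130:310,160:304],t[90:270,180:324])]))
E
```

```text
True
end2 9.6 [-0.1482  0.0078  0.0611] [-1.2 -0.9  0.6]
up 11.28 [-0.25    0.0075  0.3688] [ 0.8  1.  -0. ]
side 12.02 [-0.3597 -0.1249  0.3798] [-0.  -0.4 -0.2]
```

View pics/p2.png

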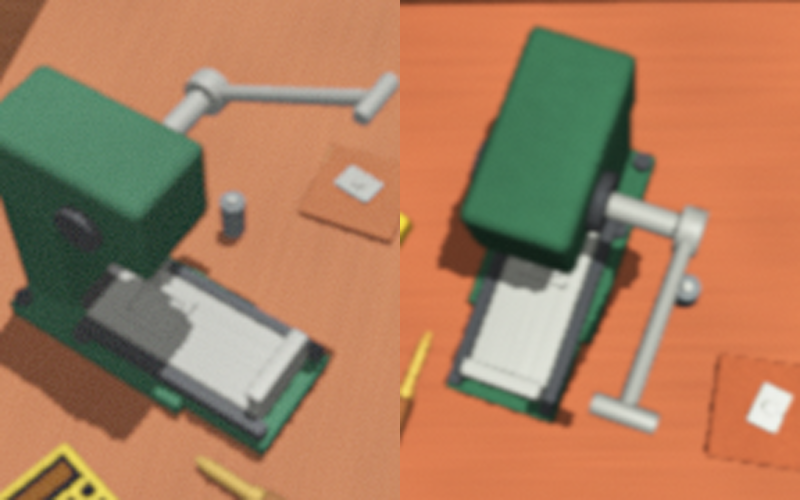

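The slide is home: its end plate sits at the bed's front in both views. The crossbar is at press (−138.6, −123.4) mm, z 286, so the lever is at about 0.12 rad. Now I'll push the lever along its arc.

```bash
cat >> h.py <<'E'
def L(th,dz=0.0):
    a=np.radians(35)-th
    return W(.020-.18*np.cos(a),-.1235,.2+.18*np.sin(a)+.027+dz)
E
python3 - <<'E'
from h import *
robot.move_linear(L(.1,.035),0.2)
for th,v in((.15,.1),(.35,.08),(.55,.08),(.7,.08),(.82,.06)):
    hit=robot.move_linear(L(th),v,threshold=30); st(f"{th} {hit}")
    if hit: break
else:
    hit=robot.move_linear(L(1.02),.02,threshold=30); st(f"final {hit}")
E
```

```text
0.15 False 13.97 [-0.1412 -0.1235  0.3073] [-0.6 -0.6  0.7]
0.35 False 14.57 [-0.1537 -0.1236  0.2737] [-0.2 -0.2  0.5]
0.55 False 15.18 [-0.1596 -0.1236  0.2381] [-0.6  0.5 -0.8]
0.7 False 15.66 [-0.1594 -0.1236  0.211 ] [-0.5  0.1  0.2]
0.82 False 16.17 [-0.1562 -0.1236  0.1893] [-0.1 -1.3  0.5]
final True 17.19 [-0.1511 -0.1234  0.1719] [-8.2  0.1 20. ]
```

The lever is at about 0.92 rad with the ram on the plate. I'll press firmer.

```bash
python3 - <<'E'
from h import *
for thr in(25,35):
    hit=robot.move_linear(L(1.06),.015,threshold=thr); s=st(f"{thr} {hit}")
    print("theta",np.radians(35)-np.arcsin((s['ee_pos'][2]-.227)/.18))
E
```

```text
25 True 17.77 [-0.1504 -0.1233  0.1699] [-12.1  -1.2  31.3]
theta 0.9338283659976558
35 True 18.4 [-0.1495 -0.1231  0.1671] [-20.5  -3.   47.4]
theta 0.9502736290541434
```

```bash
python3 - <<'E'
from h import *
hit=robot.move_linear(L(1.03),.015,threshold=25); s=st(f"{hit}")
print("theta",np.radians(35)-np.arcsin((s['ee_pos'][2]-.227)/.18))
robot.pause(.3); st("hold")
p=P(s['ee_pos'])
robot.move_linear(W(p[0],p[1],p[2]+.06),.06)
robot.move_linear(W(-.2,p[1],.38),.2)
robot.move_ptp(W(-.36,-.125,.40),R); st("clear")
for n in("scene","top"): cv2.imwrite(f"{n}3.png",robot.grab_frame(n)[:,:,::-1])
s=cv2.imread('scene3.png');t=cv2.imread('top3.png')
cv2.imwrite('pics/p3.png',np.hstack([cv2.resize(i,(400,500),interpolation=cv2.INTER_CUBIC) for i in(s[130:310,160:304],t[90:270,180:324])]))
E
```

```text
True 18.83 [-0.1491 -0.1231  0.166 ] [-22.1  -2.2  51.2]
theta 0.9566529686917131
hold 19.13 [-0.1493 -0.1231  0.1665] [-22.3  -1.4  50.2]
clear 21.95 [-0.3597 -0.1252  0.3997] [ 0.4 -1.2 -0.1]
```

View pics/p3.png

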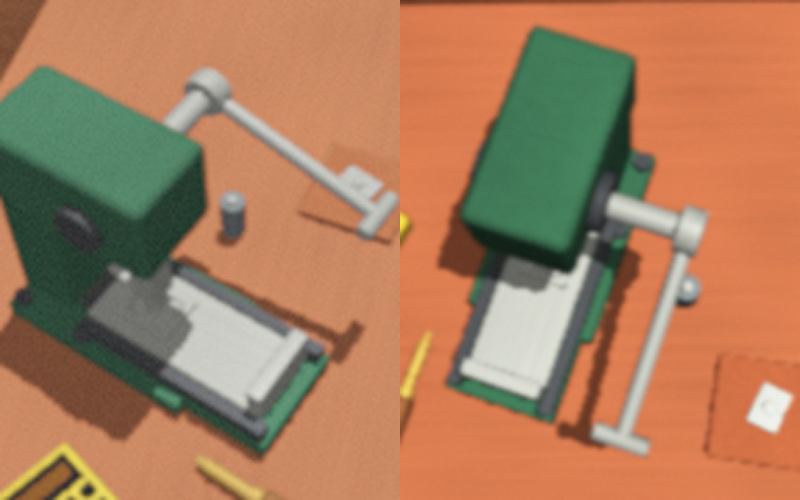

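The lever is down (crossbar at scene (379,214), top (620,439) in the crops), the slide is home and the other items haven't moved. I'll check that the angle held after release.

```bash
python3 - <<'E'
from h import *
c,e=two((160+379*.36,130+214*.36),(180+220*.36,90+439*.36)); p=P(c); print(p,e)
th=np.radians(35)-np.arcsin((p[2]-.2)/.18); print(th)
for q in(.85,.9,.95):
    w=L(q,-.027); print(q,(proj("scene",w)-[160,130])/.36,(proj("top",w)-[180,90])/.36)
E
```

```text
[-0.15277853 -0.1232158   0.1522428 ] 0.0008612147652973653
0.8793987392224624
0.85 [[381.30869386 211.04239912]] [[219.43063006 441.82478779]]
0.9 [[378.08798629 216.10800073]] [[220.49858626 439.54024117]]
0.95 [[374.48882922 220.77846128]] [[221.70928546 436.80311755]]
```

Vision suggests 0.88–0.90 after release against 0.957 while pressed. I'll feel for the bar's height with a light touch.

```bash
python3 - <<'E'
from h import *
th=lambda s:np.radians(35)-np.arcsin((s['ee_pos'][2]-.227)/.18)
robot.move_linear(L(.9,.05),.25); robot.pause(.2)
robot.move_linear(L(.9,.012),.1); robot.pause(.3)
hit=robot.move_linear(L(.98),.01,threshold=4); s=st(f"touch {hit}"); print(th(s))
hit=robot.move_linear(L(1.03),.01,threshold=15); s=st(f"{hit}"); print(th(s))
E
```

```text
touch True 25.64 [-0.1504 -0.1235  0.1762] [-0.2 -0.4  6.3]
0.897116994709296
True 26.35 [-0.1498 -0.1234  0.1743] [-4.  -0.4 12.2]
0.9081863286171283
```

```bash
python3 - <<'E'
from h import *
th=lambda s:np.radians(35)-np.arcsin((s['ee_pos'][2]-.227)/.18)
for k in range(3):
    hit=robot.move_linear(L(1.03),.015,threshold=30); s=st(f"{hit}"); print(th(s))
    if s['force'][2]>50: break
robot.pause(.3); st("hold")
robot.move_linear(L(.9,.02),.02)
robot.move_linear(L(.9,.08),.1)
robot.move_linear(W(-.25,-.125,.38),.2)
robot.move_ptp(W(-.36,-.125,.40),R); robot.pause(.5); st("clear")
for n in("scene","top"): cv2.imwrite(f"{n}4.png",robot.grab_frame(n)[:,:,::-1])
s=cv2.imread('scene4.png');t=cv2.imread('top4.png')
print([cv2.absdiff(cv2.imread(f'{n}4.png'),cv2.imread(f'{n}3.png'))[90:270,160:304].mean() for n in("scene","top")])
cv2.imwrite('pics/p4.png',np.hstack([cv2.resize(i,(400,500),interpolation=cv2.INTER_CUBIC) for i in(s[130:310,160:304],t[90:270,180:324])]))
E
```

```text
True 26.94 [-0.1487 -0.1232  0.171 ] [-11.2  -1.6  28. ]
0.9271940380086743
True 27.47 [-0.148  -0.1232  0.1687] [-17.2  -2.6  40.5]
0.9408354505501932
True 27.95 [-0.1473 -0.1231  0.1668] [-21.8  -2.5  51.7]
0.9520762903568931
hold 28.25 [-0.1475 -0.1231  0.1673] [-21.8  -1.8  49.7]
clear 32.65 [-0.3599 -0.125   0.3999] [-0.2 -0.   0.1]
[np.float64(1.984079218106996), np.float64(0.640625)]
```

View pics/p4.png

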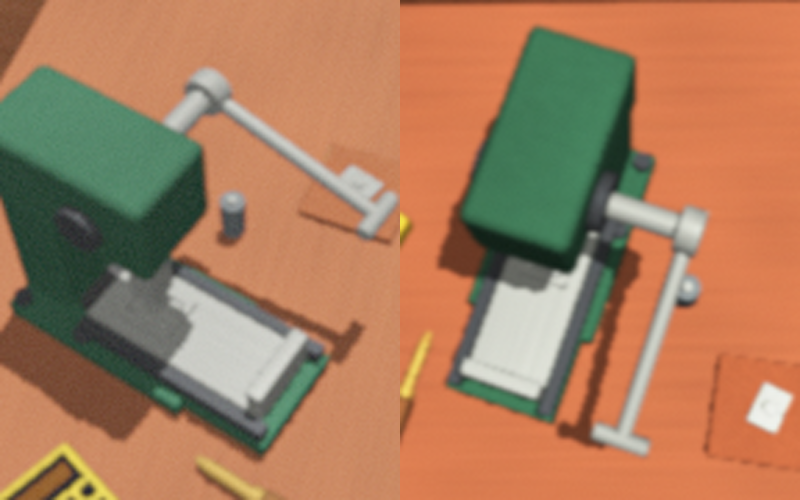

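The picture is unchanged: the lever is down with the crossbar at (379,214), the ram is on the plate, the slide is home and the hand is clear. Handing in.

```bash
python3 -c "
from rig import robot
print(robot.sign_off())"
```

```text
the job is handed in; nothing more can be done
None
```

I handed the job in: the slide is fully home and the lever is down at about 0.90 rad, where the ram meets the plate. It was pressed with about 50 N at the crossbar (0.95 rad) and sprang back to about 0.90 on release; the hand is clear, and nothing else in the final views has moved.

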